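Pull the splash screen down with the hook pole

ROBOT

A 6-joint arm with a two-finger parallel gripper is mounted at the origin on a cart in front of the work surface, level with it; the furniture and walls round the work are solid. World frame = base frame: x ahead of the robot, y to its left, z up, the work surface at z = 0. Lengths are in m, angles in rad, forces in N, time in s.
With the tool pointing down it reaches from about 0.35 to 1 m from the base axis. Payload 7.1 kg.
Tool frame: the origin (TCP) lies between the finger pads; the fingertips stand 22 mm ahead of it and the grasp point (between the pads) lies 3 mm ahead of it; x points along the fingers, y is the direction in which the jaws open and shut, and the axes are right-handed (so a half turn about x gives the same grasp; the last joint's range is limited). The gripper opens to 85 mm and grips with 20 to 120 N. Pads are 22 mm wide; open, the fingers measure 114 mm over their backs; the gripper's body (76 mm by 85 mm) begins 54 mm behind the grasp point. The pads swing forward as they close: fully open they stand 13 mm farther back than shut.
Start: joints at [-1.333, 0.423, 1.63, -0, 1.089, -0.019], TCP at [0.159, -0.604, 0.253] pointing down, gripper open.
Joint ranges: [-3, 3], [-0.9, 2.11], [0.09, 2.58], [-1.31, 4.45], [0.11, 2.69], [-2.54, 2.54]. Speed limits (rad/s): [2.39, 2.39, 3.01, 3.14, 3.14, 3.14].

INTERFACE

Orientations are given as a rotation vector (axis times angle).
In Python, from rig import manip gives the robot as it stands. The module is installed in compiled form; this text tells all that it offers. Calls block until the motion is done:
- manip.move_to(position, orientation): joint-space move of the TCP to a pose.
- manip.servo_line(position, orientation=None, rate=0.15): straight line of the TCP; orientation=None keeps the orientation; rate is the mean speed in m/s.
- manip.set_joints(angles): joint-space move.
- manip.command_gripper(opening, f_grip=None): finger opening in m; f_grip is the grip in N (None keeps the last); returns when the fingers have stopped.
- manip.hold(seconds).
- manip.solve_ik(position, orientation): joint angles nearest the present ones, or None.
- manip.camera(name): name is "side" or "top" or "wrist"; returns a dict with "image" (420x560x3 uint8, red, green, blue), "fx", "fy", "cx", "cy" (pixels), "cam_to_world" (4x4, takes a point from camera to world coordinates); the wrist camera has in their place "mount" (4x4, takes a point from camera to tool coordinates, whose origin is the TCP and whose axes are the tool frame's). Camera axes: x right, y down, z forward; pixel columns grow to the right and rows downward; lengths in m; the calibration is good to about 2 mm. A picture is of the moment at which its call begins: read the wrist's pose just before it. There is no depth.
A pose or a line that the arm cannot do raises manip.IKError and nothing moves.
- manip.sign_off(): hands the job in, once; it reports no verdict.
Readings, each from a call of its own:
- manip.get_time(): time.
- manip.get_joint_positions(): joint angles.
- manip.get_joint_vel(): joint speeds.
- manip.get_tau(): joint torques, N m.
- manip.get_position(): TCP position.
- manip.get_ee_rot(): TCP orientation.
- manip.get_contact_force(): force on the tool from outside, world axes, zero at the start.
- manip.get_torque(): the same for the moment, N m.
- manip.get_width(): finger opening in m.
Only numpy, scipy, OpenCV 4.12 (cv2) and the standard library are available. Lean on these libraries where they do the work, as an engineer would, in place of code of your own. Each camera call takes 0.05 s, during which the arm holds its last target. There are 200 camera calls.

TASK

Pull the splash screen on the rack fully down by hooking the hook pole into the screen's ring and drawing it down with the hook in the ring; do not touch the screen with the gripper or arm. The pole starts in its wooden sleeve with only the hook end out, so draw it out, set it down and take it again by the handle end. When the screen is down, unhook the pole, lay it flat on the board, leave the screen down, and leave the other things on the board where they are.

Things in the scene. Friction and masses are not known exactly. Their poses are not given: they have to be found in the camera images.
- pole_mid (a point): Centre of the hook pole (loose, 80 g, 200 mm long). Pole axes: x along it from butt to hook, y to its left, z up. Wooden handle, 18 x 18 mm, from x = -100 (butt) to +50 mm; then an 8 mm steel rod to x = +96 mm, where it turns square to the right (-y) for 34 mm: an L hook in the pole's flat plane. Balances near x = -5. It starts in the sleeve; only x > +10 mm sticks out.
- hook_elbow (a point): The bend of the hook, 96 mm ahead of pole_mid on the pole's centre line. Axes as the pole's.
- hook_mid (a point): Middle of the bent part of the hook, 17 mm to the right (-y) of the bend. Axes as the pole's.
- hook_tip (a point): Free end of the hook, 34 mm to the right (-y) of the bend. Axes as the pole's.
- sleeve_mouth (a point): Centre of the mouth of the sleeve, on the pole's centre line: a fixed wooden block 120 mm long, 50 wide, 48 high, on the board, with a tunnel 26 wide, 28 high, open at this end only, its floor 12 mm above the board. x points out of the mouth (the pole slides out that way; 110 mm of it is inside), z up. The block reaches 120 mm back from here.
- ring (a point): Centre of the steel ring on the screen's front, in an upright plane square to the screen: hole 44 mm, open to left and right (its axis is y); 60 mm outside, bar 8 thick. x points away from the robot, square to the screen; y left; z up. It moves straight down with the screen. A fixed wire shelf (300 mm wide, z = 0.345) covers it and reaches 68 mm forward of it: keep grippers further forward.
- screen (a joint): Sliding screen (steel plate 262 mm wide, 130 high, 36 mm behind the ring's centre, its lower edge 40 mm below it). In m: 0 = fully up, 0.130 = fully down on its stop; starts within 25 mm of the top. It stays by friction where it is left; drawing it down takes about 1 to 3 N.
- hob_cover: Fixed wooden board over the front of the hob that all the task's things stand on. Origin at the centre of its underside; 285 mm deep (x), 700 wide (y); its top is 45 mm above the origin (z = 0.045).
- jar: Bystander: open porcelain jar, 114 mm across, 122 high; origin at the centre of its underside.
- jar_lid: Bystander: porcelain jar lid, 130 mm across, 65 high, on the board; origin at the centre of its underside.
- phone: Bystander: closed black flip phone, 46 x 95 x 19 mm; origin at the centre of its underside.
- cap: Bystander: flat dark burner cap, 101 mm across, 9 thick; origin at the centre of its underside.
- pole: The hook pole; origin on its underside, 9 mm below pole_mid, same axes.

How it is judged:
On the way, in this order (a step that is already met when the one before it is completed fails the run):
1. the hook is through the screen's ring while the screen is still up (x of hook_mid in the frame of ring between -0.024 and 0.024 m and z of hook_mid in the frame of ring between -0.024 and 0.024 m and ((y of hook_tip in the frame of ring below -0.004 m and y of hook_elbow in the frame of ring above 0.004 m) or (y of hook_tip in the frame of ring above 0.004 m and y of hook_elbow in the frame of ring below -0.004 m)) and value of joint screen below 0.06 m), for 0.1 s.
2. the screen is fully down (within 8 mm of its stop) with the hook still through the ring (x of hook_mid in the frame of ring between -0.024 and 0.024 m and z of hook_mid in the frame of ring between -0.024 and 0.024 m and ((y of hook_tip in the frame of ring below -0.004 m and y of hook_elbow in the frame of ring above 0.004 m) or (y of hook_tip in the frame of ring above 0.004 m and y of hook_elbow in the frame of ring below -0.004 m)) and value of joint screen above 0.122 m), for 0.1 s.
At the end, for the whole second after the job is handed in: The screen is down within 10 mm of its stop; the pole lies flat (within 0.2 rad) and at rest on the board (or back in its sleeve), off the ring (hook more than 40 mm from it in plan) (value of joint screen above 0.12 m and height (world z) of pole_mid between 0.045 and 0.075 m and height (world z) of hook_elbow below 0.085 m and angle between pole_mid's own x axis and vertical between 1.37 and 1.77 rad and linear speed of pole below 0.02 m/s and horizontal distance between hook_mid and ring above 0.04 m); the robot touches nothing.
It fails at once if the gripper or arm touches the screen or its ring (contact force between any of the fingers, the arm and screen above 1 N).
It fails at once if a bystander is moved by more than 30 mm (distance of any of jar, jar_lid, phone, cap from where it was at the start of the episode above 0.03 m).
It also fails if it takes over 69 s, if anything falls off the work surface, if the arm or the gripper's body presses on something with over 40 N, if the wrist force passes 120 N, or if a joint passes its speed limit or range.

## Working session

There is one attempt and no reset: what is moved stays moved. The work goes in short steps, each a Python script; the robot and the scene stay as the last script left them, time stands still between calls to the robot, and variables do not carry over. Pictures are saved under pics/ and viewed, about 8 in all and at most 12, crops included, and the job is handed in when it is done.

```bash
mkdir -p pics; cat > h.py <<'E'
import numpy as np, cv2
from rig import manip
from scipy.spatial.transform import Rotation as R
def save(name,fn):
    p=np.array(manip.get_position());r=np.array(manip.get_ee_rot())
    c=manip.camera(name); cv2.imwrite(f'pics/{fn}.png',c['image'][:,:,::-1])
    if 'mount' in c:
        T=np.eye(4);T[:3,:3]=R.from_rotvec(r).as_matrix();T[:3,3]=p
        c['cam_to_world']=T@np.array(c['mount'])
    np.savez(f'pics/{fn}.npz',**c); return c
def load(fn): return dict(np.load(f'pics/{fn}.npz'))
def ray(c,u,v):
    M=np.array(c['cam_to_world']); d=M[:3,:3]@np.array([(u-c['cx'])/c['fx'],(v-c['cy'])/c['fy'],1.]); return M[:3,3],d
def onz(c,u,v,z):
    o,d=ray(c,u,v); return o+d*(z-o[2])/d[2]
def proj(c,P):
    q=np.linalg.inv(np.array(c['cam_to_world']))@np.r_[P,1]; return np.array([c['fx']*q[0]/q[2]+c['cx'],c['fy']*q[1]/q[2]+c['cy']])
def tri(c1,p1,c2,p2):
    o1,d1=ray(c1,*p1);o2,d2=ray(c2,*p2)
    t=np.linalg.lstsq(np.c_[d1,-d2],o2-o1,rcond=None)[0]; a=o1+t[0]*d1;b=o2+t[1]*d2
    return (a+b)/2,np.linalg.norm(a-b)
E
python3 - <<'E'
from h import *
np.set_printoptions(precision=4,suppress=True)
for n in ['side','top','wrist']:
    c=save(n,n+'0'); print(n,c['fx'],c['cx'],c['cy']);print(c['cam_to_world'])
print(manip.get_ee_rot(),manip.get_position(),manip.get_time())
a=cv2.imread('pics/side0.png');b=cv2.imread('pics/top0.png')
E
```

```text
side 521.4854647663278 272.7605767775089 216.2795176355306
[[-0.4609 -0.7659  0.4483  0.0539]
 [-0.8874  0.3918 -0.2429  0.453 ]
 [ 0.0104 -0.5098 -0.8602  1.1253]
 [ 0.      0.      0.      1.    ]]
top 462.41349685116523 285.9628734771774 206.48810920182262
[[-0.0201 -0.9928  0.1184  0.4328]
 [-0.9997  0.0217  0.012   0.1967]
 [-0.0145 -0.1181 -0.9929  1.2422]
 [ 0.      0.      0.      1.    ]]
wrist 334.4777785877687 285.62150250813875 211.28620771850834
[[ 0.2539 -0.9304 -0.2644  0.2262]
 [-0.9672 -0.2444 -0.0688 -0.5855]
 [-0.0006  0.2732 -0.962   0.3745]
 [ 0.      0.      0.      1.    ]]
[ 2.0849  0.2705 -2.0852] [ 0.1587 -0.6041  0.2527] 0.15
```

View pics/top0.png

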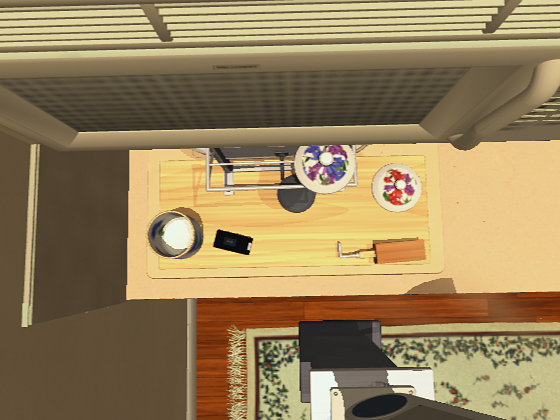

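View pics/side0.png

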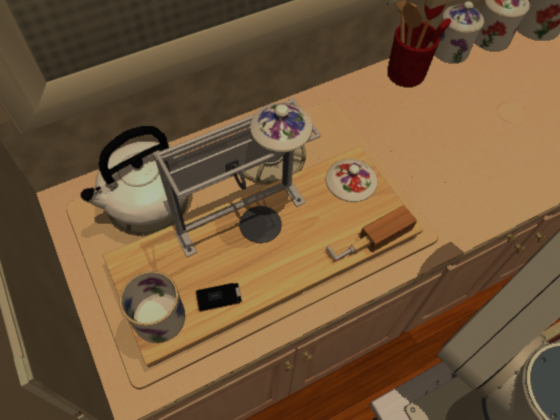

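Top shows the board with jar (175,233), phone (233,242), cap (296,195), lid (396,187), and the sleeve (400,250) with the hook at (340,250) pointing to +x and its mouth towards +y. I need enlarged crops of the hook/sleeve and the rack.

```bash
python3 - <<'E'
import cv2,numpy as np
t=cv2.imread('pics/top0.png');s=cv2.imread('pics/side0.png')
a=cv2.resize(t[225:280,320:440],(480,220),interpolation=cv2.INTER_CUBIC)   #x4
b=cv2.resize(s[195:285,310:430],(480,360),interpolation=cv2.INTER_CUBIC)  #x4
c=cv2.resize(s[100:260,140:330],(760,640),interpolation=cv2.INTER_CUBIC)
c=cv2.convertScaleAbs(c,alpha=1.6,beta=20)
cv2.imwrite('pics/c1.png',np.vstack([a,b]));cv2.imwrite('pics/c2.png',c[:600])
E
```

```text
(no output)
```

View pics/c1.png

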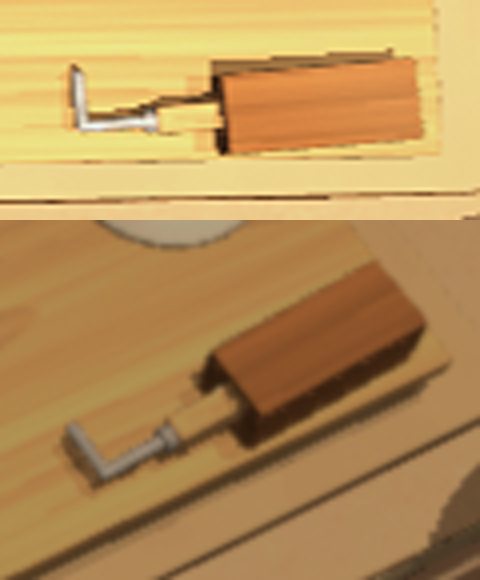

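View pics/c2.png

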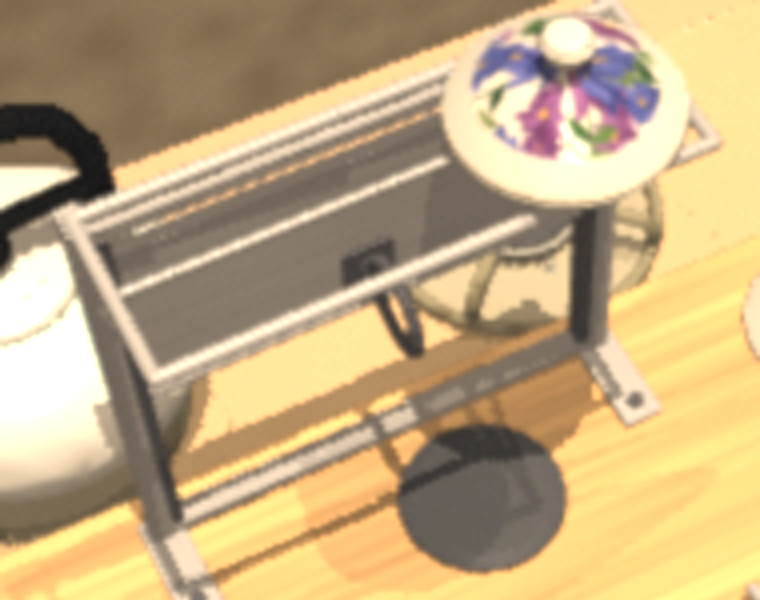

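c1: elbow at top (340.5,256.7)/side (335.5,258.8), tip top (339,241.5)/side (328,247), sleeve top-face corners in top (374.2,243.2),(376,263.2),(423.8,240),(426.2,259.2). c2: ring seen nearly edge-on, its centre near side (240,177.5), and the shelf's front-left corner at side (178.8,194.5).

```bash
python3 - <<'E'
from h import *
np.set_printoptions(precision=4,suppress=True)
t=load('top0');s=load('side0')
print('elbow',onz(t,340.5,256.7,.066),onz(s,335.5,258.8,.066),tri(t,(340.5,256.7),s,(335.5,258.8)))
print('tip',onz(t,339,241.5,.066),onz(s,328,247,.066)); print('ferr',onz(t,358,254.5,.066),onz(s,310+170/4,195+216/4,.066))
for p in [(374.2,243.2),(376,263.2),(423.8,240),(426.2,259.2)]: print('slv',onz(t,*p,.093))
for p in [(212,357),(262,415),(378,262),(425,325)]: print('slvS',onz(s,310+p[0]/4,195+(p[1]-220)/4,.093))
for p in [(155,378),(535,220),(65,212),(718,145)]: print('shelf side',onz(s,140+p[0]/4,100+p[1]/4,.345))
for p in [(207,190),(300,187)]: print('shelf top',onz(t,*p,.345))
print('foot side',onz(s,140+635/4,100+405/4,.05),onz(s,140+195/4,100+585/4,.05))
for x in (.70,.72,.74):
  for p in [(398,312),(418,355),(375,268)]:
    o,d=ray(s,140+p[0]/4,100+p[1]/4); print('ring',p,o+d*(x-o[0])/d[0])
im=cv2.imread('pics/top0.png')[125:225,190:380]
cv2.imwrite('pics/c3.png',cv2.convertScaleAbs(cv2.resize(im,None,fx=4,fy=4,interpolation=cv2.INTER_CUBIC),alpha=1.4,beta=15))
E
```

```text
elbow [0.4425 0.0758 0.066 ] [0.4426 0.0792 0.066 ] (array([0.4433, 0.0765, 0.0619]), np.float64(0.0028980618323965215))
tip [0.4808 0.0783 0.066 ] [0.4761 0.0791 0.066 ]
ferr [0.4471 0.0315 0.066 ] [0.4462 0.0319 0.066 ]
slv [ 0.4737 -0.0058  0.093 ]
slv [ 0.4246 -0.0081  0.093 ]
slv [ 0.4791 -0.1283  0.093 ]
slv [ 0.4319 -0.1316  0.093 ]
slvS [ 0.4681 -0.0053  0.093 ]
slvS [ 0.4239 -0.0102  0.093 ]
slvS [ 0.4777 -0.1262  0.093 ]
slvS [ 0.4301 -0.1258  0.093 ]
shelf side [0.5768 0.3608 0.345 ]
shelf side [0.5779 0.1696 0.345 ]
shelf side [0.6818 0.3631 0.345 ]
shelf side [0.578  0.0707 0.345 ]
shelf top [0.5759 0.3622 0.345 ]
shelf top [0.5778 0.1792 0.345 ]
foot side [0.6233 0.0732 0.05  ] [0.6313 0.3595 0.05  ]
ring (398, 312) [0.7    0.1927 0.1289]
ring (418, 355) [0.7    0.1819 0.0766]
ring (375, 268) [0.7    0.2044 0.1794]
ring (398, 312) [0.72   0.1846 0.0981]
ring (418, 355) [0.72   0.1735 0.0442]
ring (375, 268) [0.72   0.1967 0.1501]
ring (398, 312) [0.74   0.1766 0.0672]
ring (418, 355) [0.74   0.1651 0.0117]
ring (375, 268) [0.74   0.189  0.1208]
```

View pics/c3.png

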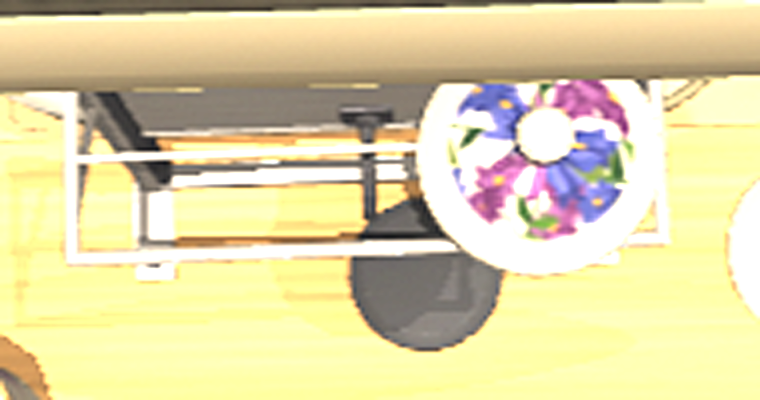

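c3: the ring shows edge-on as a dark vertical line at top (282,156–180), with the shelf frame and rack centred on y≈0.216. With the side ray at x = shelf front + 0.068 = 0.644, this gives the ring at about (0.644, 0.216, 0.215), which agrees between views. Next I check IK for the whole plan, then make the first grasp.

```bash
cat >> h.py <<'E'
def down(head,flip=0):
    "tool down, pole heading 'head' (rad from world x); jaws across the pole"
    y=head+np.pi/2+flip*np.pi
    X=np.array([0,0,-1.]);Y=np.array([np.cos(y),np.sin(y),0]);return R.from_matrix(np.c_[X,Y,np.cross(X,Y)]).as_rotvec()
A=.06; H0=np.pi/2+A; D=np.array([np.cos(H0),np.sin(H0),0]); MOUTH=np.array([.4480,-.0083,0])
E
python3 - <<'E'
from h import *
np.set_printoptions(precision=3,suppress=True)
t=load('top0');s=load('side0')
print('ring tri',tri(t,(282,168),s,(239.5,178)), 'phone',onz(t,213,240,.06),onz(t,253,245,.06),onz(t,233,255,.06))
g=MOUTH+.022*D; g2=MOUTH+D*.08
for f in (0,1):
  for n,p,h in [('g',[*g[:2],.082],H0),('gh',[*g[:2],.2],H0),('out',[*(g+.15*D)[:2],.07],H0),('re',[*g2[:2],.07],H0),('air',[.40,.27,.23],0),('hook',[.488,.27,.23],0),('hookd',[.488,.23,.085],0),('lay',[.40,.15,.07],H0)]:
    q=manip.solve_ik(p,down(h,f)); print(f,n,np.array(p),None if q is None else np.array(q))
E
```

```text
ring tri (array([0.642, 0.216, 0.218]), np.float64(0.00035370108475165187)) phone [0.492 0.399 0.06 ] [0.477 0.297 0.06 ] [0.452 0.348 0.06 ]
0 g [0.447 0.014 0.082] None
0 gh [0.447 0.014 0.2  ] None
0 out [0.438 0.163 0.07 ] None
0 re [0.443 0.072 0.07 ] None
0 air [0.4  0.27 0.23] [ 0.569  0.247  1.958 -0.     0.937 -1.002]
0 hook [0.488 0.27  0.23 ] [ 0.484  0.354  1.799 -0.     0.988 -1.087]
0 hookd [0.488 0.23  0.085] [ 0.418  0.555  1.911 -0.     0.675 -1.152]
0 lay [0.4  0.15 0.07] None
1 g [0.447 0.014 0.082] [ 0.004  0.473  2.112 -0.     0.556 -0.056]
1 gh [0.447 0.014 0.2  ] [ 0.004  0.243  2.054 -0.     0.845 -0.056]
1 out [0.438 0.163 0.07 ] [ 0.332  0.516  2.072 -0.     0.554  0.272]
1 re [0.443 0.072 0.07 ] [ 0.134  0.5    2.11  -0.     0.531  0.074]
1 air [0.4  0.27 0.23] [ 0.569  0.247  1.958 -0.     0.937  2.14 ]
1 hook [0.488 0.27  0.23 ] [ 0.484  0.354  1.799 -0.     0.988  2.055]
1 hookd [0.488 0.23  0.085] [ 0.418  0.555  1.911 -0.     0.675  1.989]
1 lay [0.4  0.15 0.07] [ 0.331  0.482  2.156 -0.     0.503  0.271]
```

```bash
python3 - <<'E'
from h import *
np.set_printoptions(precision=4,suppress=True)
g=MOUTH+.022*D
manip.command_gripper(.05,60)
manip.move_to([*g[:2],.18],down(H0,1)); 
c=save('wrist','w1'); print(manip.get_time())
for n,x in [('mouth',0),('grasp',.022),('ferr',.04),('elbow',.086)]: 
    P=MOUTH+x*D; P[2]=.066; print(n,proj(c,P))
P=MOUTH+.086*D+.034*np.array([D[1],-D[0],0]);P[2]=.066;print('tip',proj(c,P))
E
```

```text
3.075
mouth [284.4209 242.5322]
grasp [284.3546 214.5444]
ferr [284.298  190.6034]
elbow [284.1421 124.7207]
tip [333.9001 124.6565]
```

View pics/w1.png

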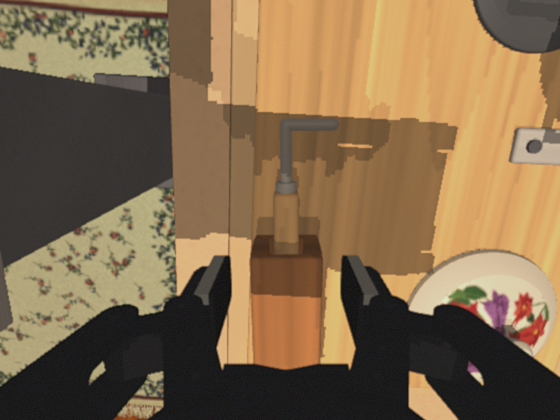

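The wrist view shows the elbow at (286,125), the tip at (337,125) and the handle at (286,215), within 2 px (about 1 mm) of my prediction. I'll grasp, draw it out and set it down.

```bash
python3 - <<'E'
from h import *
np.set_printoptions(precision=4,suppress=True)
g=MOUTH+.022*D+[.0012,0,0]; o=down(H0,1)
manip.servo_line([*g[:2],.082],o,.12)
manip.command_gripper(0.0,60); print('w',manip.get_width(),manip.get_contact_force())
p=g+.15*D
manip.servo_line([*(g+.01*D)[:2],.083],o,.05);print(manip.get_contact_force(),manip.get_width())
manip.servo_line([*p[:2],.083],o,.12);print(manip.get_contact_force(),manip.get_width())
manip.servo_line([*p[:2],.0715],o,.05);print(manip.get_contact_force(),manip.get_width())
manip.command_gripper(.05)
manip.servo_line([*p[:2],.15],o,.2)
q=MOUTH+.08*D
manip.move_to([*q[:2],.17],o); c=save('wrist','w2'); print(manip.get_time())
for x in (.08,.14,.236):
    P=MOUTH+x*D+[.0012,0,0]; P[2]=.054; print(x,proj(c,P))
E
```

```text
w 0.016451994735299895 [-0.6155 -0.5335  5.8209]
[ 0.1702 -0.2143 -0.9263] 0.01604492007657487
[ 0.3251  0.2441 -0.4275] 0.01627667195357337
[ 0.2492 -0.3332 -0.649 ] 0.015989462702471025
7.9667
0.08 [287.8516 214.0628]
0.14 [287.7986 130.4647]
0.236 [287.6959 -31.3416]
```

View pics/w2.png

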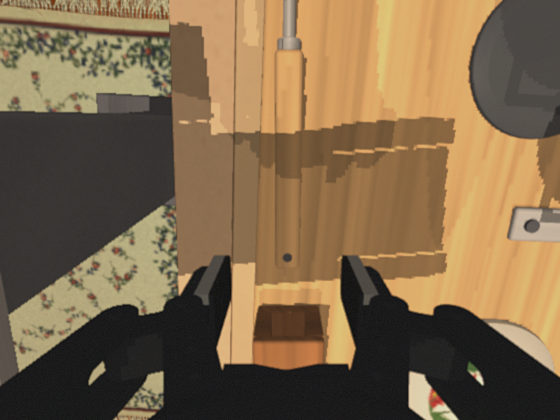

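The pole lies flat with its butt at (287,267) and the ferrule at (289,45), clear of the sleeve. I'll regrasp about 40 mm from the butt, lift it, and stage it in front of the ring.

```bash
cat > s3.py <<'E'
from h import *
np.set_printoptions(precision=4,suppress=True)
c=load('w2')
b=onz(c,287,267,.063);f=onz(c,289,50,.063);d=f-b;L=np.linalg.norm(d);h=np.arctan2(d[1],d[0]);print('butt',b,'end',f,'len',L,'head',h)
assert abs(L-.15)<.008
g=b+.04*d/L; o=down(h,1)
manip.servo_line([*g[:2],.0705],o,.12)
manip.command_gripper(0.,120); print('w',manip.get_width(),manip.get_contact_force())
manip.servo_line([*g[:2],.25],o,.15); print(manip.get_contact_force(),manip.get_width())
manip.move_to([.41,.275,.2285],down(0,1)); print(manip.get_position(),manip.get_time())
s=save('side','s3');t=save('top','t3')
E=np.array([.566,.275,.212]);print('pred elbow side',proj(s,E),'tip',proj(s,E-[0,.034,0]),'top',proj(t,E),proj(t,E-[0,.034,0]))
for dx,dz in [(0,0),(-.03,0),(.03,0),(0,.03),(0,-.03)]:
    P=np.array([.643+dx,.216,.217+dz]);print('ring',dx,dz,proj(s,P))
a=cv2.imread('pics/s3.png')[100:250,130:330];b=cv2.imread('pics/t3.png')[130:220,190:390]
a=cv2.resize(a,None,fx=3.2,fy=3.2,interpolation=cv2.INTER_CUBIC)
cv2.imwrite('pics/c4.png',cv2.convertScaleAbs(a,alpha=1.6,beta=20))
E
python3 s3.py
```

```text
butt [0.446  0.0332 0.063 ] end [0.4386 0.1805 0.063 ] len 0.14746371223829596 head 1.6210470333812224
w 0.014719752514441816 [-2.8378 -0.0388 11.0742]
[ 0.3184  0.5793 -0.9648] 0.0144947457385098
[0.41   0.2748 0.2283] 12.5
pred elbow side [229.6107 218.0971] tip [244.6943 211.5707] top [256.5772 202.5754] [271.6899 202.2462]
ring 0 0 [239.3529 178.0092]
ring -0.03 0 [245.558  188.5333]
ring 0.03 0 [233.2973 167.7385]
ring 0 0.03 [238.7033 169.6883]
ring 0 -0.03 [239.9728 185.9496]
```

View pics/c4.png

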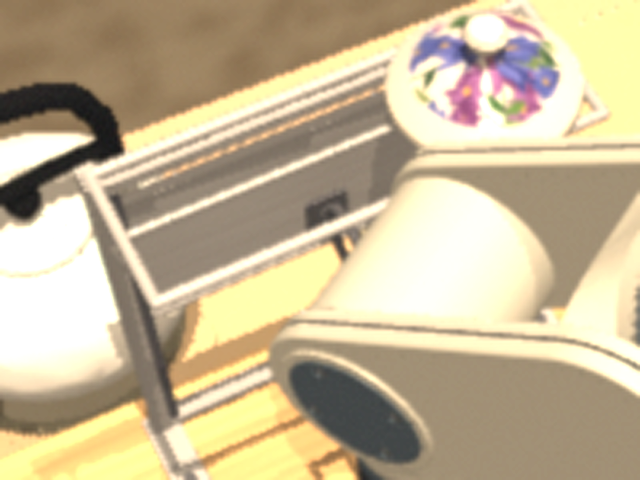

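The side view is blocked by the arm, with only the ring's top visible near (340,240). I'll use the top view taken at the same moment to check the hook and the arm's clearance to the shelf and the lid on it.

```bash
python3 - <<'E'
import cv2
b=cv2.imread('pics/t3.png')[130:330,180:430]
cv2.imwrite('pics/c5.png',cv2.convertScaleAbs(cv2.resize(b,None,fx=3,fy=3,interpolation=cv2.INTER_CUBIC),alpha=1.3,beta=15))
E
```

```text
(no output)
```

View pics/c5.png

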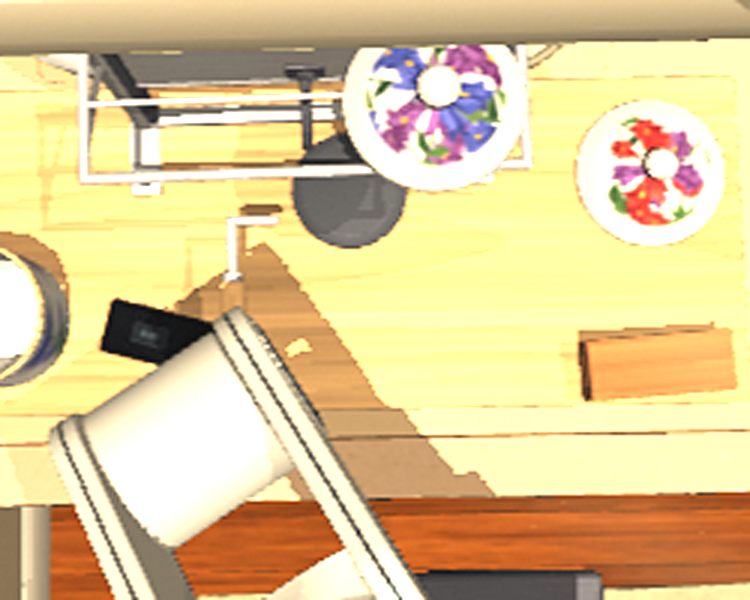

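In the top view the elbow is at (257.3,203.3) and the tip at (272.3,203.3), within 1 px of prediction, and the arm is well clear of shelf and lid. I'll insert the hook and draw down, watching the force.

```bash
cat > s4.py <<'E'
from h import *
np.set_printoptions(precision=3,suppress=True)
F=lambda: np.array(manip.get_contact_force())
x=.4885; o=down(0,1)
manip.servo_line([x,.275,.2305],o,.1); print('in x',F())
for y in np.arange(.265,.231,-.01):
    manip.servo_line([x,y,.2305],o,.06); f=F(); print('y',y,f)
    if abs(f[1])>4: raise SystemExit('side contact')
y=.232; manip.servo_line([x,y,.2305],o,.05); manip.hold(.2)
f0=F(); print('f0',f0)
z=.2305
while z>.085:
    z-=.006; manip.servo_line([x,y,z],None,.07); f=F()-f0; print(round(z,4),f)
    if f[2]>7 or abs(f[0])>8 or abs(f[1])>6: break
manip.hold(.2);print(F()-f0,manip.get_width(),manip.get_position(),manip.get_time())
E
python3 s4.py
```

```text
in x [-0.045 -0.206 -0.866]
y 0.265 [-0.178  0.81  -1.326]
y 0.255 [ 0.158 -0.322 -0.648]
y 0.245 [-0.189 -0.724 -0.728]
y 0.235 [ 0.607  0.467 -0.515]
f0 [ 0.056 -0.77  -1.63 ]
0.2245 [-0.663  1.114  1.44 ]
0.2185 [0.059 0.381 1.698]
0.2125 [-0.772  0.826  2.335]
0.2065 [-1.011  0.202  1.329]
0.2005 [-0.317  0.947  1.282]
0.1945 [-0.097  1.132  2.26 ]
0.1885 [0.108 1.431 1.109]
0.1825 [0.166 0.2   1.104]
0.1765 [-0.443  1.252  1.875]
0.1705 [0.108 1.225 2.217]
0.1645 [-0.151  0.474  0.914]
0.1585 [-0.467 -0.098  1.034]
0.1525 [0.76  1.065 2.69 ]
0.1465 [-0.634  0.597  0.931]
0.1405 [0.685 0.91  1.353]
0.1345 [-0.509  0.475  0.613]
0.1285 [ 0.105 -0.275  2.201]
0.1225 [0.243 0.73  1.92 ]
0.1165 [0.089 0.51  1.188]
0.1105 [0.342 0.913 2.452]
0.1045 [-0.403  0.908  2.688]
0.0985 [-0.103  0.574  6.988]
0.0925 [1.405 2.756 6.316]
0.0865 [0.131 2.876 5.046]
0.0805 [-0.191  2.8    4.584]
[-0.272  2.754  3.765] 0.015009323817310809 [0.488 0.232 0.081] 21.7
```

The force rose at z≈0.0985, where the stop was predicted; below that the pole probably pivoted slightly in the grip. I'll check from above.

```bash
python3 - <<'E'
from h import *
t=save('top','t5');s=save('side','s5')
for z in (.10,.09,.22): print(z,'ring top',proj(t,[.613,.216,z]),proj(t,[.643,.216,z]),'side',proj(s,[.643,.216,z]))
E=np.array([.643,.232,.08]);print(proj(t,E),proj(t,E-[0,.034,0]),proj(s,E))
a=cv2.imread('pics/t5.png')[130:230,220:340];b=cv2.imread('pics/s5.png')[120:240,160:310]
a=cv2.resize(a,(660,550),interpolation=cv2.INTER_CUBIC)[:300];b=cv2.resize(b,(375,300),interpolation=cv2.INTER_CUBIC)
cv2.imwrite('pics/c6.png',cv2.convertScaleAbs(np.vstack([a,np.hstack([b,np.zeros((300,285,3),np.uint8)])]),alpha=1.5,beta=20))
E
```

```text
0.1 ring top [283.39842428 189.08141569] [283.16592928 177.25453746] side [241.620125   207.05147819]
0.09 ring top [283.47762368 189.69832614] [283.24686247 177.97001113] side [241.79644094 209.31003583]
0.22 ring top [282.32968276 180.75663298] [282.07420445 167.60336325] side [239.28932784 177.19462242]
[277.05497985 178.81380954] [290.38425478 178.51545924] [235.78794535 214.20785941]
```

View pics/c6.png

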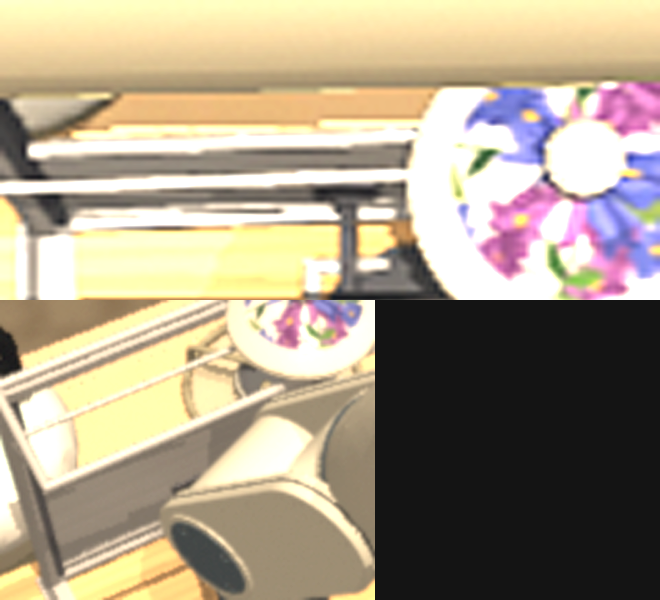

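The hook is through the ring (elbow at (312,263), tip at (385,263), ring line at x≈350) and the screen is down. Now I'll lift the hook to mid-ring, slide out to +y, back off and lay the pole flat.

```bash
cat > s6.py <<'E'
from h import *
np.set_printoptions(precision=3,suppress=True)
F=lambda: np.array(manip.get_contact_force())
x,y=.4885,.232; o=down(0,1); z=.0805
for dz in (.006,.011,.016): manip.servo_line([x,y,z+dz],o,.05); print('up',F())
z+=.016
for yy in (.242,.252,.262,.274):
    manip.servo_line([x,yy,z],o,.06); print('y',yy,F())
    if abs(F()[1])>5: raise SystemExit('stuck')
manip.servo_line([.40,.274,z],o,.12); print('back',F())
manip.servo_line([.40,.274,.23],o,.15)
p=.115; left=np.array([np.cos(H0+np.pi/2),np.sin(H0+np.pi/2),0])
ol=(R.from_rotvec(p*left)*R.from_rotvec(down(H0,1))).as_rotvec()
manip.move_to([.442,.095,.16],ol)
manip.servo_line([.442,.095,.082],ol,.12)
z=.082
while z>.0715:
    z-=.002; manip.servo_line([.442,.095,z],ol,.04); print(round(z,4),F())
    if F()[2]>3: break
manip.command_gripper(.05,60); manip.hold(.2)
manip.servo_line([.442,.095,.16],ol,.2); 
manip.set_joints([-1.0,.1,1.8,0,1.1,-.02])
print(manip.get_time(),F())
t=save('top','t7');s=save('side','s7')
a=cv2.imread('pics/t7.png')[130:280,190:440];b=cv2.imread('pics/s7.png')[100:280,140:430]
cv2.imwrite('pics/c7.png',cv2.convertScaleAbs(np.vstack([cv2.resize(a,(500,300)),cv2.resize(b,(500,300))]),alpha=1.3,beta=10))
for v in (0.115,.122,.13): print(v,'ring side',proj(s,[.643,.216,.23-v]),'plate top',proj(s,[.679,.216,.23-v+.09]))
E
python3 s6.py
```

```text
up [ 0.3   -0.94  -0.372]
up [-0.772 -0.48   0.044]
up [-0.088  0.699 -1.349]
y 0.242 [ 0.592 -0.39  -0.766]
y 0.252 [-0.914 -0.568 -1.633]
y 0.262 [-1.171 -0.689 -0.445]
y 0.274 [ 0.185 -0.359  0.082]
back [ 0.267  0.343 -1.034]
0.08 [-0.643  0.438 -0.708]
0.078 [-0.218  0.076 -0.654]
0.076 [ 0.176  0.546 -0.865]
0.074 [-0.139  0.443 -0.463]
0.072 [-0.013  0.443  3.67 ]
32.7917 [0.602 0.24  0.044]
0.115 ring side [241.351 203.602] plate top [232.418 169.001]
0.122 ring side [241.477 205.221] plate top [232.598 170.89 ]
0.13 ring side [241.62  207.051] plate top [232.802 173.026]
```

View pics/c7.png

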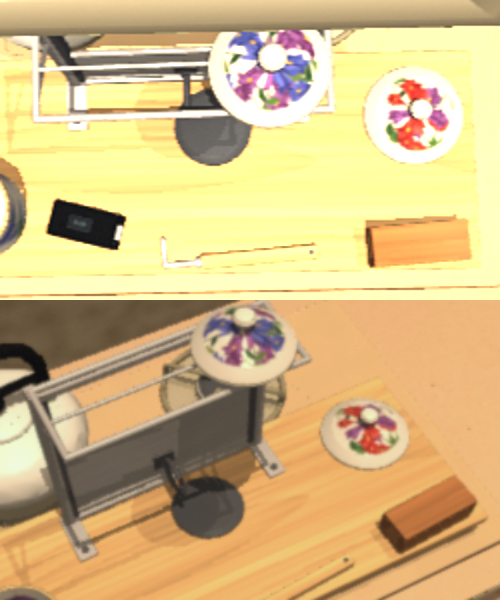

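The pole lies flat off the ring (elbow near (165,263), butt near (315,250)), the screen and ring are down, and cap, phone, jar and lid look unmoved. The arm is clear, so I'll hand in.

```bash
python3 - <<'E'
from h import *
a=cv2.imread('pics/s0.png') if 0 else cv2.imread('pics/side0.png');b=cv2.imread('pics/s7.png')
r=cv2.matchTemplate(b[160:235,215:270],a[160:172,225:241],cv2.TM_CCOEFF_NORMED);_,m,_,l=cv2.minMaxLoc(r);print('bracket shift px',l[0]+215-225,l[1]+160-160,m)
print(manip.get_contact_force(),manip.get_time()); manip.sign_off()
E
```

```text
bracket shift px 18 26 0.8785232305526733
[ 0.11635899  0.43155957 -0.57040704] 32.8917
the job is handed in; nothing more can be done
```

I pulled the screen down with the hook through its ring, unhooked the pole, laid it flat on the board and handed the job in at 32.9 s. No verdict is reported, so what follows rests on my own checks.

**How it went:** I drew the pole out of the sleeve, set it down and took it again 40 mm from the butt. I slid the hook sideways into the ring and drew the screen down with about 1–3 N. The force then rose to about 7 N, with the gripper about where I expected the stop. I kept lowering about 18 mm past that. Since the force did not rise further, the pole most likely turned about 0.1 rad in the grip. I then lifted the hook to mid-ring, slid it out and laid the pole down with the tilt corrected.

**Last checks:**
- **Hook in the ring:** seen from above at the bottom of the pull, with the elbow on one side of the ring and the tip on the other.
- **Screen down:** by eye the ring moved about 31 px in the side view, or roughly 115 mm. I did not measure the screen's height any other way, so "fully down" rests on that and the stop force.
- **Pole, board and robot:** the pole looked flat, clear of the ring and the sleeve. The bystanders in view looked unmoved, by eye only. The arm was away from everything, and the force reading was under 1 N.

**Check that disagreed:** a final template match on the ring's bracket gave a shift of (18, 26) px. An 18 px sideways shift doesn't fit a straight downward slide (about 2 px expected), so I take it as a false match on a small patch. It neither confirms nor rules out the screen position.

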